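Unscrew the left-hand spice mill cap and set it on the plate

TASK

Open the steel spice mill for refilling: its cap has a left-hand thread, so unscrew it clockwise (seen from above) over several turns of the hand until it comes free, and lift it straight off the neck. Set the cap down upright, open side down, in the middle of the white plate without dropping it, let go, and leave the other tableware where it stands.

Things in the scene. Friction and masses are not known exactly. Their poses are not given: they have to be found in the camera images.
- mill: Spice mill fixed to the table: black base block 150 x 140 mm, on it a steel drum 120 mm across whose flat top (shoulder) is 115 mm above the table; from it rises a threaded neck 35 mm tall, 60 mm across the threads. Origin on the table under the neck's vertical axis, z up.
- mill_mouth (a point): Centre of the mouth, on top of the neck, 150 mm above the table. Left-hand thread: the cap rises 22 mm per full clockwise turn (3.5 mm per rad), counter-clockwise only jams it down. It comes free after 3.2 to 3.8 rad clockwise, about 12 mm up; up to 1 rad more does no harm. Turns lightly, about 2 mm axial play, stays where left when let go.
- cap: Loose steel screw cap, 0.22 kg, 77 mm tall, at first screwed home, underside on the shoulder. Skirt 71 mm across, 43 mm tall, open below, 38 mm deep inside; above it a round solid fluted grip 48 mm across, 34 mm tall (43 to 77 mm above the underside), to be gripped at any yaw. Origin: centre of the underside, z up along its axis.
- plate: Loose white ceramic dinner plate, 220 mm across, 18 mm tall, 0.5 kg. Origin at the centre of its underside on the table.
- plate_in (a point): Centre of the plate's flat inner floor, 125 mm across and 5 mm above the table; the cap stands on it.
- vase: Bystander: small white vase 72 mm across, 88 mm tall. Origin under its centre. Leave alone.
- beaker: Bystander: black cup without handle, 68 mm across, 75 mm tall. Origin under its centre. Leave alone.
- canister: Bystander: plain steel canister with flat lid, 75 mm across, 103 mm tall. Origin under its centre. Leave alone.
- bowl: Bystander: small ceramic bowl 110 mm across, 45 mm tall. Origin under its centre. Leave alone.

How it is judged (in metres and radians):
On the way, in this order (a step that is already met when the one before it is completed fails the run):
1. the cap has been unscrewed upward by at least 8 mm, still upright on the neck's axis (z of cap in the frame of mill above 0.123 m and horizontal distance between cap and mill below 0.006 m and angle between cap's own z axis and vertical below 0.15 rad), for 0.1 s.
2. the cap's underside is lifted above the mouth of the neck (z of cap in the frame of mill_mouth above 0.002 m), for 0.05 s.
At the end, for the whole second after the job is handed in: The cap stands upright (within 0.12 rad), open side down, on the plate's inner floor, its axis within 25 mm of the plate's centre, at rest and released; the plate lies flat on the table (horizontal distance between cap and plate_in below 0.025 m and z of cap in the frame of plate_in between -0.004 and 0.006 m and angle between cap's own z axis and vertical below 0.12 rad and angle between plate's own z axis and vertical below 0.1 rad and height (world z) of plate below 0.01 m and contact force between cap and plate above 0.3 N and linear speed of cap below 0.03 m/s and contact force between the fingers and cap below 0.1 N); the robot touches nothing.
It fails at once if a bystander (vase, beaker, canister or bowl) is moved by more than 30 mm (distance of any of vase, beaker, canister, bowl from where it was at the start of the episode above 0.03 m).
It fails at once if the cap is dropped (it falls faster than 0.6 m/s, not held by the fingers) (linear speed of cap above 0.6 m/s and contact force between the fingers and cap below 0.1 N).
It also fails if it takes over 58 s, if anything falls off the work surface, if the arm or the gripper's body presses on something with over 40 N, if the wrist force passes 120 N, or if a joint passes its speed limit or range.

ROBOT

A 7-joint arm with a two-finger parallel gripper is mounted at the origin on the work surface. World frame = base frame: x ahead of the robot, y to its left, z up, the work surface at z = 0. Lengths are in mm, angles in rad, forces in N, time in s.
With the tool pointing down it reaches from about 350 to 900 mm from the base axis. Payload 19.9 kg.
Tool frame: the origin (TCP) lies midway between the tips of the shut fingers; the grasp point (between the pads) lies manip.grip_depth behind it (manip.grip_depth is the distance from the TCP to the grasp point, in mm); z points along the fingers, x is the direction in which the jaws open and shut, and the axes are right-handed (so a half turn about z gives the same grasp; the last joint's range is limited). The gripper opens to 94 mm and grips with 3 to 60 N. Pads are 16 mm wide; open, the fingers measure 119 mm over their backs; the gripper's body (75 mm by 177 mm) begins 78 mm behind the grasp point.
Start: joints at [-1.359, 0.417, -0.01, 1.614, 0.005, 1.111, -0.053], TCP at [156.918, 604.959, 205.425] pointing down, gripper open.
Joint ranges: [-2.81, 2.81], [-0.39, 2.02], [-1.27, 1.25], [0.06, 2.57], [-1.19, 4.33], [0.19, 2], [-2.82, 2.82]. Speed limits (rad/s): [1.89, 1.89, 2.39, 2.39, 3.01, 3.01, 3.01].

INTERFACE

Orientations are given as a unit quaternion [x, y, z, w].
In Python, from workcell import sensors, grab_frame, calibration, ticket, manip gives the robot as it stands.
- The arm moves only by the tool arm_command, never from a script. Its argument "increments" is a list that holds one entry, the list of rows, each a list of 7 numbers: the shift along the tool's x, y, z in m, then the turn, a rotation vector about the tool's x, y, z in rad, then the opening, from -1 (shut) to 1 (fully open), so that 0 is half open. In form: [[[x, y, z, ax, ay, az, jaw], ...]]. A call has 1 to 8 rows; each row shifts and turns the commanded pose from where the row before left it, along the tool's axes as they then stand; what a row does not reach is not made up. A row lasts 1/12 s, in which the tool goes at most 41.7 mm and 7.16 degrees, less where a joint would pass 70% of its speed; a pose out of reach is approached as far as the arm can. A call with a gripper value outside its range is refused whole. The fingers move at their own pace and stop on an object; the grip force is fixed at half the most. Time passes only in rows, so rows that do not move let the fingers close. It gives the time, the measured TCP pose, the force and the opening at its end, in the units of the state.
- sensors.state(): the state, without advancing time (a new reading comes with each control period).
- grab_frame(name): name is "side" or "top"; returns (picture, depth): 400x640x3 uint8, blue, green, red; 400x640 float32, mm along the optical axis (not along the pixel's ray), 0 where there is no reading.
- calibration(name): a dict with "fx", "fy", "cx", "cy" (pixels), "rvec" (rotation vector, rad) and "tvec" (3), from world to camera coordinates, as OpenCV has them. Camera axes: x right, y down, z forward; pixel columns grow to the right and rows downward; lengths in mm; the calibration is good to about 2 mm. A picture is of the moment at which its call begins. calibration takes no time and is no camera call.
- ticket.sign_off(): hands the job in, once; it reports no verdict.
The state is a dict: "time_s": time; "joint_pos": joint angles; "dq": joint speeds; "tau": joint torques, N m; "ee_pos": TCP position; "eef_rot": TCP orientation; "ft_force": force on the tool from outside, world axes, zero at the start; "ft_torque": the same for the moment, N m; "finger_gap": opening from 0.0 (shut) to 1.0 (fully open).
Only numpy, scipy, OpenCV 4.12 (cv2) and the standard library are available. Lean on these libraries where they do the work, as an engineer would, in place of code of your own. Each camera call takes 0.05 s, during which the arm holds its last target.

## Working session

There is one attempt and no reset: what is moved stays moved. The work goes in short steps, Python scripts to look and compute and a tool call to move; the robot and the scene stay as the last step left them, time stands still between calls to the robot, and variables do not carry over. Pictures are saved under pics/ and viewed, and the job is handed in when it is done.

Besides the shell and the picture viewer there is one more tool, called after "Emit:" as name(argument=value, ...), one argument or row to a line, values as JSON. arm_command: Moves the arm, as the interface text tells. Its arguments: {"type":"object","properties":{"increments":{"type":"array"}},"required":["increments"]}

```bash
mkdir -p pics; ls; python3 - <<'E'
from workcell import sensors, grab_frame, calibration, ticket, manip
import cv2, numpy as np
s=sensors.state(); print(s); print(manip.grip_depth)
for n in("side","top"):
    p,d=grab_frame(n); cv2.imwrite(f"pics/{n}0.png",p); np.save(f"{n}0.npy",d); print(calibration(n))
E
```

```text
pics
{'time_s': 0.0, 'joint_pos': array([-1.35852636,  0.41798017, -0.01032726,  1.61416741,  0.00466969,
        1.11066893, -0.05298869]), 'dq': array([0.00051848, 0.00105228, 0.00139663, 0.00027905, 0.00011892,
       0.00135729, 0.00052125]), 'tau': array([-3.19658720e-04, -8.51279354e+01,  6.38593845e-01, -4.25961542e+01,
       -4.88408713e-02,  1.91598100e-02,  8.64493859e-05]), 'ee_pos': array([156.80608662, 604.62986205, 204.82413611]), 'eef_rot': array([ 7.90894175e-01,  6.11952649e-01, -4.57705301e-04,  3.87752321e-04]), 'ft_force': array([-1.20438577,  0.20864786,  0.52072733]), 'ft_torque': array([ 0.0225981 , -0.02453158,  0.00751796]), 'finger_gap': 0.9993644860468709}
18.8
{'fx': 414.2448336213964, 'fy': 414.2448336213964, 'cx': 319.9816876858624, 'cy': 200.48703004081082, 'rvec': array([ 2.18772459, -0.7874501 ,  0.32741302]), 'tvec': array([-440.71335973,  310.06356541, 1099.66253072])}
{'fx': 495.382729204478, 'fy': 495.382729204478, 'cx': 313.80880019650874, 'cy': 196.9795755432137, 'rvec': array([ 2.1809719 , -2.2018315 ,  0.07203918]), 'tvec': array([  -4.61981132,  578.093715  , 1663.75976751])}
```

View pics/side0.png

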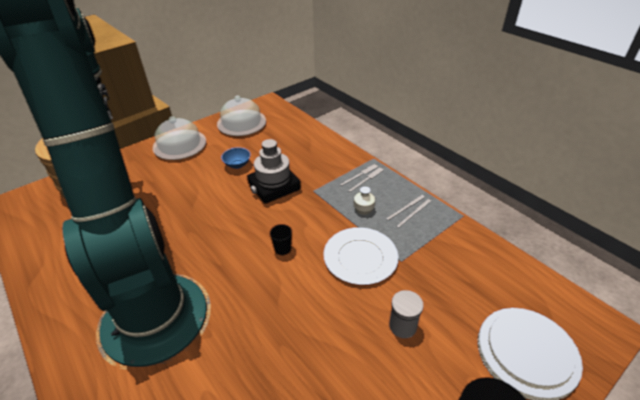

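View pics/top0.png

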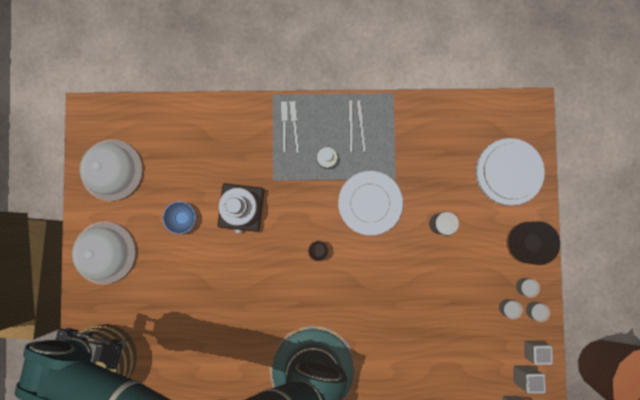

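Side view: mill at (270,170), plate at (361,256), beaker (281,240), vase (364,202), canister (405,313) and bowl (236,158). Top view: mill cap at about (236,205), plate at (371,203).

```bash
cat > h.py <<'E'
import cv2, numpy as np
from workcell import calibration
def cam(n):
    c=calibration(n); R=cv2.Rodrigues(np.array(c['rvec'],float))[0]; return c,R,np.array(c['tvec'],float)
def cloud(n,d):
    c,R,t=cam(n); v,u=np.mgrid[:400,:640]
    P=np.stack([(u-c['cx'])/c['fx']*d,(v-c['cy'])/c['fy']*d,d],-1)
    W=(P-t)@R; W[d<=0]=np.nan; return W
def ray(n,u,v,z):
    c,R,t=cam(n); o=-R.T@t; r=R.T@np.array([(u-c['cx'])/c['fx'],(v-c['cy'])/c['fy'],1]); return o+r*(z-o[2])/r[2]
def proj(n,p):
    c,R,t=cam(n); q=R@np.array(p,float)+t; return c['fx']*q[0]/q[2]+c['cx'],c['fy']*q[1]/q[2]+c['cy']
E
python3 - <<'E'
from h import *
for n in("side","top"):
    W=cloud(n,np.load(n+'0.npy')); img=cv2.imread(f'pics/{n}0.png')
    uv={'top':(236,205),'side':(270,170)}[n]; 
    c=ray(n,*uv,130)[:2]; 
    print(n,'mill guess',c)
    near=np.hypot(W[...,0]-c[0],W[...,1]-c[1])<130
    for lo,hi in((185,197),(150,164),(112,119),(35,90)):
        m=near&(W[...,2]>lo)&(W[...,2]<hi)
        if m.sum()>3:
            (x,y),r=cv2.minEnclosingCircle(W[m][:,:2].astype(np.float32)); print(lo,hi,m.sum(),np.round([x,y,r],1),W[m].mean(0).round(1))
    # plate
    g={'top':(371,203),'side':(361,256)}[n]; c=ray(n,*g,10)[:2]
    hsv=cv2.cvtColor(img,cv2.COLOR_BGR2HSV)
    m=((hsv[...,1]<60)&(hsv[...,2]>140)).astype(np.uint8)
    k,l,st,ce=cv2.connectedComponentsWithStats(m); i=l[int(g[1]),int(g[0])]
    cs,_=cv2.findContours((l==i).astype(np.uint8),cv2.RETR_EXTERNAL,cv2.CHAIN_APPROX_NONE)
    q=max(cs,key=len)[:,0]; pts=np.array([ray(n,u,v,18)[:2] for u,v in q],np.float32)
    print('plate',c,st[i],cv2.minEnclosingCircle(pts), cv2.fitEllipse(pts))
    m=(l==i); print('zplate',np.nanpercentile(W[m][:,2],[5,50,95]))
    tm=(np.hypot(W[...,0]-c[0],W[...,1]-c[1])>130)&(np.hypot(W[...,0]-c[0],W[...,1]-c[1])<160)&(abs(W[...,2])<30);print('table z',np.nanmedian(W[tm][:,2]))
    hh=np.nan_to_num(W[...,2]);
    m=((hh>30)&(hh<260)&(W[...,0]>250)&(W[...,0]<900)&(abs(W[...,1])<480)).astype(np.uint8)
    k,l,st,ce=cv2.connectedComponentsWithStats(m)
    for i in range(1,k):
        if st[i,4]>20: w=W[l==i]; print(' obj',ce[i].round(),st[i,4],np.median(w,0).round(),w[:,2].max().round())
E
python3 -c "
import cv2
p=cv2.imread('pics/top0.png')[170:250,190:290];cv2.imwrite('pics/c0.png',cv2.resize(p,None,fx=7,fy=7,interpolation=2))
p=cv2.imread('pics/side0.png')[130:210,220:320];cv2.imwrite('pics/c1.png',cv2.resize(p,None,fx=7,fy=7,interpolation=2))"
```

```text
side mill guess [509.03412059 182.34445525]
185 197 117 [543.6 235.2  27.3] [543.3 233.3 191.2]
150 164 133 [543.1 231.9  37. ] [536.1 221.3 157.2]
112 119 286 [544.6 233.3  61.2] [535.  218.  115.3]
35 90 812 [543.8 232.9  98.5] [521.4 201.5  55.4]
plate [ 559.48499862 -204.22278925] [ 324  226   75   59 3425] ((561.1121826171875, -199.80479431152344), 112.93440246582031) ((560.6797485351562, -201.19070434570312), (217.61610412597656, 222.39700317382812), 99.30310821533203)
zplate [ 2.01788228  9.87695078 18.00228848]
table z 0.28137733091776396
 obj [271. 172.] 1862 [525. 205.  95.] 197.0
 obj [237. 158.] 148 [514. 426.  39.] 49.0
 obj [364. 199.] 375 [699. -65.  56.] 92.0
 obj [280. 236.] 457 [401. -19.  58.] 79.0
 obj [405. 311.] 1093 [ 472. -445.  101.] 109.0
top mill guess [547.9383572  236.69258379]
185 197 176 [546.3 236.9  25.2] [546.3 236.5 192.6]
150 164 164 [546.  236.9  35.7] [544.2 231.3 159.1]
112 119 392 [546.3 236.8  60. ] [545.7 233.4 115.8]
35 90 791 [547.1 236.6  97.8] [540.  222.6  50.7]
plate [ 556.11925351 -204.95680177] [ 338  170   65   66 3345] ((558.195556640625, -201.2905731201172), 111.39083099365234) ((557.5748901367188, -201.2154541015625), (217.8007354736328, 219.39515686035156), 100.96048736572266)
zplate [ 1.9185414  11.88081157 21.71408934]
table z 2.3025461815118784
 obj [326. 157.] 347 [707. -52.  59.] 101.0
 obj [240. 207.] 1922 [542. 224. 114.] 203.0
 obj [180. 216.] 202 [522. 439.  42.] 57.0
 obj [444. 223.] 517 [ 485. -428.  104.] 115.0
 obj [318. 251.] 155 [394. -22.  72.] 84.0
```

View pics/c0.png

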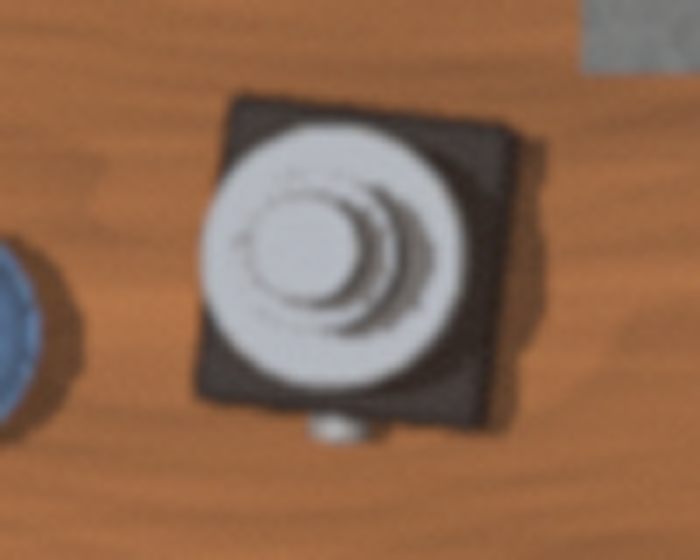

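View pics/c1.png

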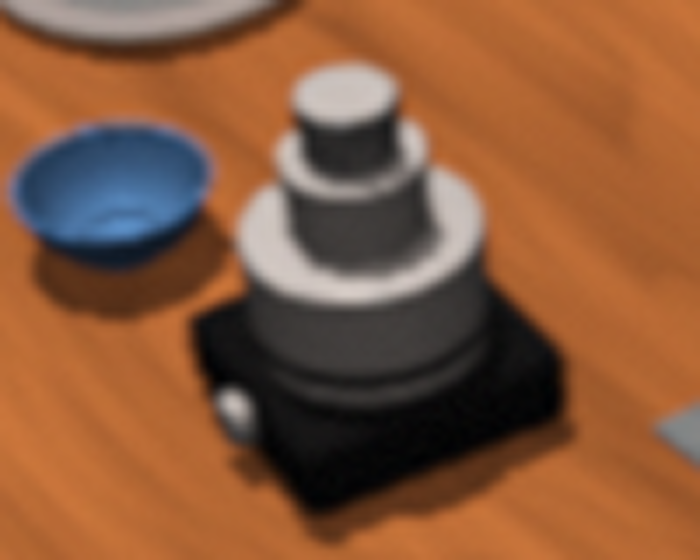

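Mill axis is at about (545,235), cap screwed home (top at z≈192), and the plate is at about (559,-201). The two views agree to 2–3 mm. I'll move over the mill first.

Emit:
arm_command(
  increments=[
    [[-0.0163,0.0293,-0.014,0,0,0,1],[-0.0163,0.0293,-0.014,0,0,0,1],[-0.0163,0.0293,-0.014,0,0,0,1],[-0.0163,0.0293,-0.014,0,0,0,1],[-0.0163,0.0293,0,0,0,0,1],[-0.0163,0.0293,0,0,0,0,1],[-0.0163,0.0293,0,0,0,0,1],[-0.0163,0.0293,0,0,0,0,1]],
  ],
)

```text
time_s: 0.77
ee_pos: [351.9, 418.4, 261.4]
eef_rot: [0.791, 0.612, -0.0, 0.0]
ft_force: [0.5, 0.8, -1.0]
finger_gap: 1.002
```

Emit:
arm_command(
  increments=[
    [[-0.0163,0.0293,0,0,0,0,1],[-0.0163,0.0293,0,0,0,0,1],[-0.0163,0.0293,0,0,0,0,1],[-0.0163,0.0293,0,0,0,0,1],[-0.0163,0.0293,0,0,0,0,1],[-0.0163,0.0293,0,0,0,0,1],[-0.0163,0.0293,0,0,0,0,1],[-0.0163,0.0293,0,0,0,0,1]],
  ],
)

```text
time_s: 1.43
ee_pos: [546.1, 233.4, 261.3]
eef_rot: [0.791, 0.612, -0.0, 0.0]
ft_force: [-0.1, 0.6, 1.0]
finger_gap: 1.001
```

```bash
python3 -c "
from workcell import sensors
s=sensors.state()
for k in ('time_s','joint_pos','ee_pos','eef_rot','ft_force'): print(k,s[k])"
```

```text
time_s 1.4333
joint_pos [-0.66644041  0.32107105  0.26748998  1.63573844 -0.08960149  1.19723004
  0.93792752]
ee_pos [546.06513771 233.44862148 261.28077439]
eef_rot [ 7.90867351e-01  6.11987575e-01 -2.02013024e-04  1.92041901e-06]
ft_force [-0.12513792  0.63084202  1.00186623]
```

Emit:
arm_command(
  increments=[
    [[0,0,0,0,0,-0.12,1],[0,0,0,0,0,-0.12,1],[0,0,0,0,0,-0.12,1],[0,0,0,0,0,-0.12,1],[0,0,0,0,0,-0.12,1],[0,0,0,0,0,-0.12,1]],
  ],
)

```text
time_s: 1.93
ee_pos: [545.0, 234.7, 261.1]
eef_rot: [0.522, 0.853, -0.0, -0.0]
ft_force: [-0.4, -0.2, -0.2]
finger_gap: 1.003
```

```bash
cat > st.py <<'E'
from workcell import sensors
from scipy.spatial.transform import Rotation as R
import sys,numpy as np
np.set_printoptions(precision=3,suppress=True)
s=sensors.state()
for k in ('time_s','joint_pos','ee_pos','eef_rot','ft_force','ft_torque','finger_gap'): print(k,s[k])
Rm=R.from_quat(s['eef_rot']).as_matrix()
print('toolx',Rm[:,0],'tooly',Rm[:,1])
if len(sys.argv)>3:
    t=np.array(list(map(float,sys.argv[1:4]))); print('delta tool mm',Rm.T@(t-s['ee_pos']))
E
python3 st.py 545 235 164
```

```text
time_s 1.9333
joint_pos [-0.577  0.316  0.15   1.634 -0.05   1.197  1.627]
ee_pos [545.034 234.729 261.124]
eef_rot [ 0.522  0.853 -0.    -0.   ]
ft_force [-0.356 -0.167 -0.23 ]
ft_torque [0.092 0.016 0.028]
finger_gap 1.0025761695878448
toolx [-0.455  0.891 -0.   ] tooly [ 0.891  0.455 -0.001]
delta tool mm [ 0.266  0.164 97.124]
```

Emit:
arm_command(
  increments=[
    [[0,0,0,0,0,-0.12,1],[0,0,0,0,0,-0.12,1],[0,0,0,0,0,-0.12,1],[0,0,0,0,0,-0.12,1],[0,0,0,0,0,-0.12,1],[0,0,0,0,0,-0.12,1],[0,0,0.02,0,0,0,1],[0,0,0.02,0,0,0,1]],
  ],
)

```text
time_s: 2.6
ee_pos: [545.6, 234.9, 221.5]
eef_rot: [0.191, 0.982, 0.0, 0.001]
ft_force: [0.1, -0.0, -0.3]
finger_gap: 0.998
```

Emit:
arm_command(
  increments=[
    [[0,0,0.02,0,0,0,1],[0,0,0.01,0,0,0,1],[0,0,0.01,0,0,0,1],[0,0,0.01,0,0,0,1],[0,0,0.005,0,0,0,1],[0,0,0,0,0,0,1]],
  ],
)

```text
time_s: 3.1
ee_pos: [545.0, 234.7, 165.7]
eef_rot: [0.191, 0.982, -0.0, -0.0]
ft_force: [1.0, -0.5, -0.2]
finger_gap: 1.002
```

```bash
python3 st.py 545 235 164; python3 -c "
from workcell import grab_frame
from h import *
o=[]
for n,(u,v) in(('top',(240,205)),('side',(270,160))):
    p,d=grab_frame(n); cv2.imwrite(f'pics/{n}1.png',p); np.save(n+'1.npy',d); o.append(cv2.resize(p[v-50:v+50,u-50:u+50],(400,400),interpolation=2))
cv2.imwrite('pics/c2.png',np.hstack(o))"
```

```text
time_s 3.1
joint_pos [-0.485  0.402  0.034  1.735 -0.016  1.006  2.312]
ee_pos [544.962 234.713 165.673]
eef_rot [ 0.191  0.982 -0.    -0.   ]
ft_force [ 1.004 -0.547 -0.156]
ft_torque [ 0.106  0.06  -0.044]
finger_gap 1.0015078403174509
toolx [-0.927  0.375  0.001] tooly [ 0.375  0.927 -0.001]
delta tool mm [0.072 0.282 1.673]
```

View pics/c2.png

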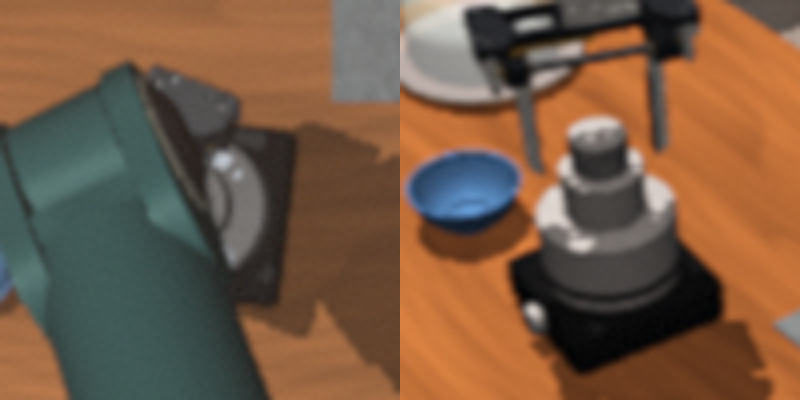

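Fingers straddle the fluted grip, left tip at crop (535,165) and right tip at (660,145), and clear the skirt. Closing now.

Emit:
arm_command(
  increments=[
    [[0,0,0,0,0,0,-1],[0,0,0,0,0,0,-1],[0,0,0,0,0,0,-1],[0,0,0,0,0,0,-1],[0,0,0,0,0,0,-1],[0,0,0,0,0,0,-1]],
  ],
)

```text
time_s: 3.7
ee_pos: [545.2, 234.8, 166.6]
eef_rot: [0.191, 0.982, 0.0, 0.0]
ft_force: [0.6, 0.2, -0.4]
finger_gap: 0.609
```

```bash
python3 st.py
```

```text
time_s 3.7
joint_pos [-0.485  0.4    0.034  1.735 -0.016  1.007  2.312]
ee_pos [545.24  234.836 166.559]
eef_rot [0.191 0.982 0.    0.   ]
ft_force [ 0.576  0.177 -0.388]
ft_torque [ 0.078  0.057 -0.057]
finger_gap 0.6093499713679211
toolx [-0.927  0.375 -0.   ] tooly [0.375 0.927 0.   ]
```

Still closing; waiting for the stop.

Emit:
arm_command(
  increments=[
    [[0,0,0,0,0,0,-1],[0,0,0,0,0,0,-1],[0,0,0,0,0,0,-1],[0,0,0,0,0,0,-1],[0,0,0,0,0,0,-1],[0,0,0,0,0,0,-1]],
  ],
)

```text
time_s: 4.2
ee_pos: [545.4, 234.8, 166.6]
eef_rot: [0.191, 0.982, 0.0, 0.0]
ft_force: [2.6, -0.7, 0.3]
finger_gap: 0.507
```

```bash
python3 st.py
```

```text
time_s 4.2
joint_pos [-0.485  0.401  0.034  1.735 -0.016  1.006  2.312]
ee_pos [545.404 234.783 166.567]
eef_rot [0.191 0.982 0.    0.   ]
ft_force [ 2.612 -0.666  0.264]
ft_torque [-0.101 -0.39  -0.031]
finger_gap 0.5069367941600147
toolx [-0.927  0.375 -0.   ] tooly [0.375 0.927 0.   ]
```

Gripped at 47.7 mm opening with little side force. Turning clockwise now (+az), rising with the thread.

Emit:
arm_command(
  increments=[
    [[0,0,-0.0003,0,0,0.1,-1],[0,0,-0.0004,0,0,0.1,-1],[0,0,-0.0003,0,0,0.1,-1],[0,0,-0.0004,0,0,0.1,-1],[0,0,-0.0003,0,0,0.1,-1],[0,0,-0.0004,0,0,0.1,-1]],
  ],
)

```text
time_s: 4.7
ee_pos: [544.8, 234.8, 168.2]
eef_rot: [0.475, 0.88, -0.0, -0.0]
ft_force: [-0.2, 0.2, -3.3]
finger_gap: 0.505
```

```bash
python3 st.py; python3 -c "
from workcell import grab_frame
from h import *
o=[]
for n,(u,v) in(('top',(240,205)),('side',(270,160))):
    p,d=grab_frame(n); o.append(cv2.resize(p[v-50:v+50,u-50:u+50],(400,400),interpolation=2))
cv2.imwrite('pics/c3.png',np.hstack(o))"
```

```text
time_s 4.7
joint_pos [-0.578  0.401  0.153  1.737 -0.071  1.01   1.753]
ee_pos [544.769 234.834 168.174]
eef_rot [ 0.475  0.88  -0.    -0.   ]
ft_force [-0.23   0.183 -3.321]
ft_torque [ 0.097  0.02  -0.007]
finger_gap 0.5051106400514884
toolx [-0.549  0.836  0.   ] tooly [ 0.836  0.549 -0.001]
```

View pics/c3.png

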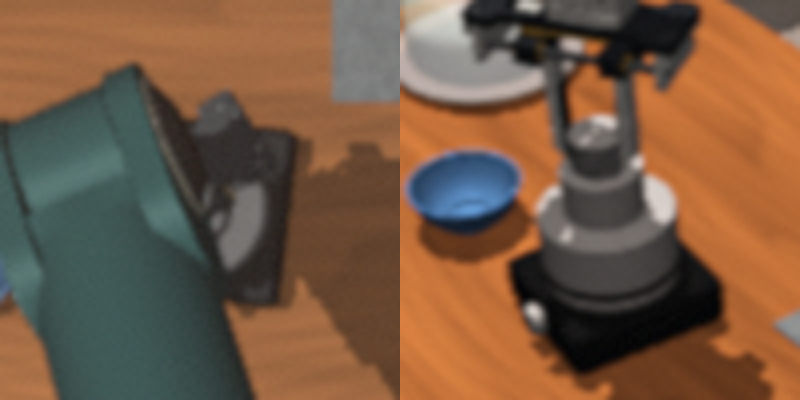

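Fingers hold the grip on both sides, forces are small. Continuing.

Emit:
arm_command(
  increments=[
    [[0,0,-0.0003,0,0,0.1,-1],[0,0,-0.0004,0,0,0.1,-1],[0,0,-0.0003,0,0,0.1,-1],[0,0,-0.0004,0,0,0.1,-1],[0,0,-0.0003,0,0,0.1,-1],[0,0,-0.0004,0,0,0.1,-1],[0,0,-0.0003,0,0,0.1,-1],[0,0,-0.0004,0,0,0.1,-1]],
  ],
)

```text
time_s: 5.47
ee_pos: [544.8, 235.6, 171.2]
eef_rot: [0.779, 0.628, 0.0, -0.0]
ft_force: [0.0, 3.9, -3.8]
finger_gap: 0.506
```

Emit:
arm_command(
  increments=[
    [[0,0,-0.0003,0,0,0.1,-1],[0,0,-0.0004,0,0,0.1,-1],[0,0,-0.0003,0,0,0.1,-1],[0,0,-0.0004,0,0,0.1,-1],[0,0,-0.0003,0,0,0.1,-1],[0,0,-0.0004,0,0,0.1,-1],[0,0,-0.0003,0,0,0.1,-1],[0,0,-0.0004,0,0,0.1,-1]],
  ],
)

```text
time_s: 6.13
ee_pos: [545.4, 236.3, 174.3]
eef_rot: [0.961, 0.275, 0.001, -0.001]
ft_force: [3.8, 7.0, -3.7]
finger_gap: 0.507
```

```bash
python3 st.py 545.2 234.8 166.6; python3 -c "
from workcell import grab_frame
from h import *
o=[]
for n,(u,v) in(('top',(240,205)),('side',(270,160))):
    p,d=grab_frame(n); o.append(cv2.resize(p[v-50:v+50,u-50:u+50],(400,400),interpolation=2))
cv2.imwrite('pics/c4.png',np.hstack(o))"
```

```text
time_s 6.1333
joint_pos [-0.829  0.425  0.479  1.739 -0.225  1.03   0.288]
ee_pos [545.4   236.331 174.268]
eef_rot [ 0.961  0.275  0.001 -0.001]
ft_force [ 3.754  7.043 -3.749]
ft_torque [ 2.044 -1.123  0.154]
finger_gap 0.5065338558867533
toolx [0.849 0.529 0.002] tooly [ 0.529 -0.849 -0.001]
delta tool mm [-0.993  1.2    7.665]
```

View pics/c4.png

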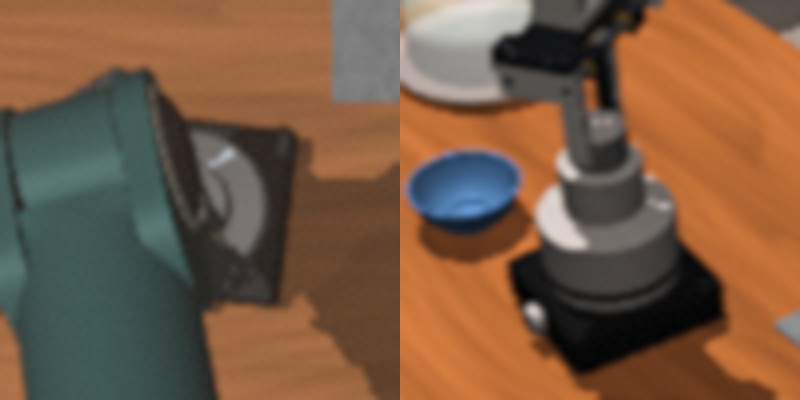

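Rise 7.7 mm for 2.2 rad matches the pitch, so no slip. The side force is about 8 N, so I'll shift the hand slightly along it and continue.

Emit:
arm_command(
  increments=[
    [[0.0006,-0.0003,-0.0003,0,0,0.1,-1],[0.0006,-0.0003,-0.0004,0,0,0.1,-1],[0,0,-0.0003,0,0,0.1,-1],[0,0,-0.0004,0,0,0.1,-1],[0,0,-0.0003,0,0,0.1,-1]],
  ],
)

```text
time_s: 6.65
ee_pos: [546.0, 236.6, 175.8]
eef_rot: [1.0, 0.028, 0.0, -0.0]
ft_force: [3.1, 3.5, -2.9]
finger_gap: 0.504
```

```bash
python3 st.py 545.2 234.8 166.6
```

```text
time_s 6.65
joint_pos [-0.909  0.445  0.589  1.738 -0.281  1.043 -0.165]
ee_pos [546.015 236.644 175.813]
eef_rot [ 1.     0.028  0.    -0.   ]
ft_force [ 3.095  3.481 -2.908]
ft_torque [ 1.037 -0.661  0.009]
finger_gap 0.504144393176394
toolx [0.998 0.057 0.   ] tooly [ 0.057 -0.998 -0.001]
delta tool mm [-0.922  1.801  9.211]
```

Emit:
arm_command(
  increments=[
    [[0.0006,-0.0004,-0.0003,0,0,0.1,-1],[0,0,-0.0004,0,0,0.1,-1],[0,0,-0.0003,0,0,0.1,-1],[0,0,-0.0004,0,0,0.1,-1],[0,0,-0.0003,0,0,0.1,-1],[0,0,-0.0004,0,0,0.1,-1],[0,0,-0.0003,0,0,0.1,-1]],
  ],
)

```text
time_s: 7.23
ee_pos: [546.7, 236.8, 178.2]
eef_rot: [0.949, -0.316, 0.0, -0.0]
ft_force: [1.7, 2.4, -3.4]
finger_gap: 0.507
```

```bash
python3 st.py 545.2 234.8 166.6
```

```text
time_s 7.2333
joint_pos [-1.02   0.483  0.749  1.737 -0.37   1.067 -0.79 ]
ee_pos [546.719 236.781 178.217]
eef_rot [ 0.949 -0.316  0.    -0.   ]
ft_force [ 1.734  2.406 -3.44 ]
ft_torque [ 0.393 -0.655  0.022]
finger_gap 0.5073841773670221
toolx [ 0.8 -0.6  0. ] tooly [-0.6   -0.8   -0.001]
delta tool mm [-0.029  2.503 11.616]
```

Emit:
arm_command(
  increments=[
    [[0,0,-0.0004,0,0,0.1,-1],[0,0,-0.0003,0,0,0.1,-1],[0,0,-0.0004,0,0,0.1,-1],[0,0,-0.0003,0,0,0.1,-1],[0,0,-0.0003,0,0,0.1,-1],[0,0,-0.0003,0,0,0.1,-1],[0,0,0,0,0,0,-1]],
  ],
)

```text
time_s: 7.82
ee_pos: [546.9, 236.4, 180.2]
eef_rot: [0.813, -0.583, 0.0, 0.0]
ft_force: [3.6, -1.3, -0.9]
finger_gap: 0.507
```

```bash
python3 st.py 545.2 234.8 166.6
```

```text
time_s 7.8167
joint_pos [-1.113  0.531  0.893  1.738 -0.459  1.097 -1.315]
ee_pos [546.852 236.376 180.16 ]
eef_rot [ 0.813 -0.583  0.     0.   ]
ft_force [ 3.577 -1.3   -0.942]
ft_torque [-0.388 -0.853  0.016]
finger_gap 0.5071334047744306
toolx [ 0.321 -0.947  0.001] tooly [-0.947 -0.321 -0.   ]
delta tool mm [ 0.953  2.076 13.56 ]
```

Emit:
arm_command(
  increments=[
    [[0.0002,-0.0005,-0.001,0,0,0,-1],[0,0,-0.002,0,0,0,-1],[0,0,-0.002,0,0,0,-1]],
  ],
)

```text
time_s: 8.07
ee_pos: [547.0, 236.3, 185.3]
eef_rot: [0.814, -0.581, -0.0, 0.0]
ft_force: [3.0, 1.1, -4.5]
finger_gap: 0.507
```

```bash
python3 st.py 545.2 234.8 166.6
```

```text
time_s 8.0667
joint_pos [-1.113  0.525  0.895  1.732 -0.453  1.106 -1.314]
ee_pos [547.036 236.339 185.268]
eef_rot [ 0.814 -0.581 -0.     0.   ]
ft_force [ 2.996  1.102 -4.534]
ft_torque [ 0.132 -0.698 -0.029]
finger_gap 0.5074169213880483
toolx [ 0.325 -0.946 -0.   ] tooly [-0.946 -0.325  0.   ]
delta tool mm [ 0.859  2.232 18.669]
```

Free; lifting straight up.

Emit:
arm_command(
  increments=[
    [[0,0,-0.005,0,0,0,-1],[0,0,-0.005,0,0,0,-1],[0,0,-0.005,0,0,0,-1],[0,0,-0.01,0,0,0,-1],[0,0,-0.01,0,0,0,-1],[0,0,-0.01,0,0,0,-1],[0,0,-0.01,0,0,0,-1],[0,0,-0.01,0,0,0,-1]],
  ],
)

```text
time_s: 8.73
ee_pos: [547.1, 236.3, 251.5]
eef_rot: [0.813, -0.582, 0.0, -0.0]
ft_force: [-0.8, 0.8, -3.7]
finger_gap: 0.506
```

```bash
python3 st.py 558 -201 262; python3 -c "
from workcell import grab_frame
from h import *
o=[]
for n,(u,v) in(('top',(240,205)),('side',(270,150))):
    p,d=grab_frame(n); o.append(cv2.resize(p[v-50:v+50,u-50:u+50],(400,400),interpolation=2))
cv2.imwrite('pics/c5.png',np.hstack(o))"
```

```text
time_s 8.7333
joint_pos [-1.15   0.46   0.943  1.659 -0.392  1.225 -1.364]
ee_pos [547.093 236.327 251.541]
eef_rot [ 0.813 -0.582  0.    -0.   ]
ft_force [-0.779  0.784 -3.723]
ft_torque [-0.009  0.098 -0.026]
finger_gap 0.5062459043102631
toolx [ 0.322 -0.947 -0.   ] tooly [-0.947 -0.322 -0.   ]
delta tool mm [417.544 130.495 -10.53 ]
```

View pics/c5.png

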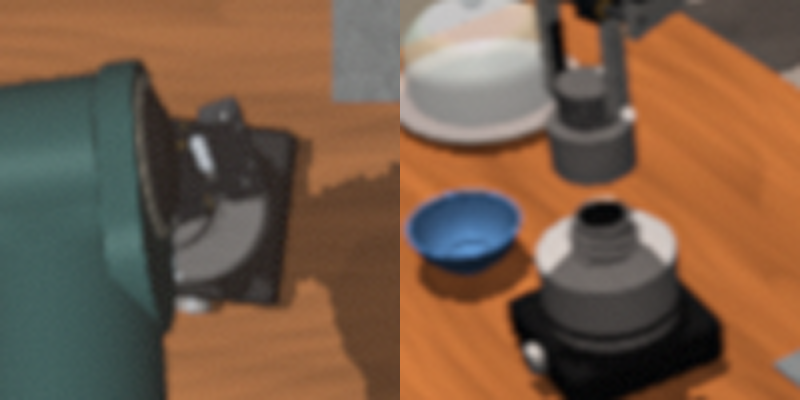

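The cap (crop 590,130) hangs upright, clear of the bare neck (600,225). Moving toward the plate in two halves.

Emit:
arm_command(
  increments=[
    [[0.015,0.005,0,0,0,0,-1],[0.025,0.008,0,0,0,0,-1],[0.028,0.009,0,0,0,0,-1],[0.028,0.009,0,0,0,0,-1],[0.028,0.009,0,0,0,0,-1],[0.028,0.009,0,0,0,0,-1],[0.028,0.009,0,0,0,0,-1],[0.028,0.009,0,0,0,0,-1]],
  ],
)

```text
time_s: 9.5
ee_pos: [550.0, 16.1, 250.0]
eef_rot: [0.813, -0.582, -0.0, 0.0]
ft_force: [-0.2, 0.5, -2.8]
finger_gap: 0.505
```

```bash
python3 st.py 558 -201 251
```

```text
time_s 9.5
joint_pos [-0.874  0.373  1.005  1.773 -0.338  1.183 -1.013]
ee_pos [550.046  16.145 249.952]
eef_rot [ 0.813 -0.582 -0.     0.   ]
ft_force [-0.226  0.519 -2.757]
ft_torque [-0.062  0.047  0.   ]
finger_gap 0.5045933872857487
toolx [ 0.322 -0.947 -0.   ] tooly [-0.947 -0.322  0.   ]
delta tool mm [208.147  62.37   -1.066]
```

Emit:
arm_command(
  increments=[
    [[0.028,0.008,0,0,0,0,-1],[0.028,0.008,0,0,0,0,-1],[0.028,0.008,0,0,0,0,-1],[0.028,0.008,0,0,0,0,-1],[0.028,0.008,0,0,0,0,-1],[0.028,0.008,0,0,0,0,-1],[0.025,0.008,0,0,0,0,-1],[0.015,0.006,0,0,0,0,-1]],
  ],
)

```text
time_s: 10.17
ee_pos: [557.9, -202.3, 250.0]
eef_rot: [0.812, -0.583, 0.0, 0.001]
ft_force: [-0.3, -0.1, -2.5]
finger_gap: 0.504
```

```bash
python3 st.py 558 -201 56
```

```text
time_s 10.1667
joint_pos [-0.42   0.471  0.98   1.667 -0.411  1.227 -0.593]
ee_pos [ 557.919 -202.335  249.955]
eef_rot [ 0.812 -0.583  0.     0.001]
ft_force [-0.324 -0.052 -2.471]
ft_torque [-0.033  0.146 -0.003]
finger_gap 0.5043004027821721
toolx [ 0.32  -0.948  0.001] tooly [-0.948 -0.32   0.001]
delta tool mm [ -1.364  -0.668 193.954]
```

Emit:
arm_command(
  increments=[
    [[-0.001,-0.0007,0.015,0,0,0,-1],[0,0,0.025,0,0,0,-1],[0,0,0.03,0,0,0,-1],[0,0,0.03,0,0,0,-1],[0,0,0.03,0,0,0,-1],[0,0,0.025,0,0,0,-1],[0,0,0.015,0,0,0,-1],[0,0,0.01,0,0,0,-1]],
  ],
)

```text
time_s: 10.83
ee_pos: [558.3, -198.0, 68.5]
eef_rot: [0.813, -0.582, -0.001, 0.001]
ft_force: [0.3, -0.0, -2.0]
finger_gap: 0.506
```

```bash
python3 st.py 558 -201 56.6; python3 -c "
from workcell import grab_frame
from h import *
o=[]
for n,(u,v) in(('top',(371,203)),('side',(361,240))):
    p,d=grab_frame(n); o.append(cv2.resize(p[v-50:v+50,u-50:u+50],(400,400),interpolation=2))
cv2.imwrite('pics/c6.png',np.hstack(o))"
```

```text
time_s 10.8333
joint_pos [-0.304  0.672  0.814  1.824 -0.607  0.916 -0.455]
ee_pos [ 558.311 -197.95    68.544]
eef_rot [ 0.813 -0.582 -0.001  0.001]
ft_force [ 0.281 -0.047 -2.003]
ft_torque [-0.05   0.104 -0.077]
finger_gap 0.5058603873817415
toolx [ 0.322 -0.947 -0.001] tooly [-0.947 -0.322  0.002]
delta tool mm [ 2.797  1.252 11.944]
```

View pics/c6.png

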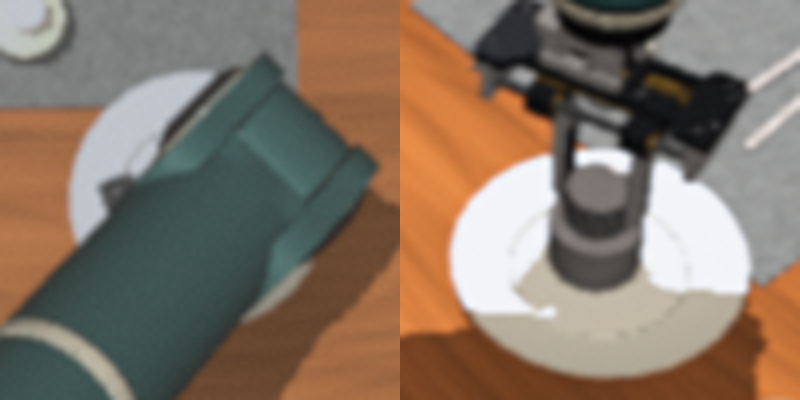

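Cap is centred over the plate's inner floor (crop 595,260; ring 510–690). Lowering gently.

Emit:
arm_command(
  increments=[
    [[0.0025,0.001,0.002,0,0,0,-1],[0,0,0.003,0,0,0,-1],[0,0,0.002,0,0,0,-1],[0,0,0.0015,0,0,0,-1],[0,0,0.001,0,0,0,-1],[0,0,0,0,0,0,-1],[0,0,0,0,0,0,-1]],
  ],
)

```text
time_s: 11.52
ee_pos: [559.2, -200.5, 60.9]
eef_rot: [0.813, -0.582, 0.0, -0.0]
ft_force: [-0.5, -0.6, -3.7]
finger_gap: 0.505
```

```bash
python3 st.py 558 -201 56.6
```

```text
time_s 11.5167
joint_pos [-0.292  0.683  0.804  1.825 -0.618  0.903 -0.443]
ee_pos [ 559.176 -200.549   60.938]
eef_rot [ 0.813 -0.582  0.    -0.   ]
ft_force [-0.486 -0.608 -3.734]
ft_torque [-0.037  0.121  0.045]
finger_gap 0.5050253670971584
toolx [ 0.322 -0.947  0.   ] tooly [-0.947 -0.322 -0.   ]
delta tool mm [0.047 1.259 4.338]
```

Emit:
arm_command(
  increments=[
    [[0,0,0.001,0,0,0,-1],[0,0,0.001,0,0,0,-1],[0,0,0.001,0,0,0,-1],[0,0,0,0,0,0,-1]],
  ],
)

```text
time_s: 11.85
ee_pos: [559.0, -200.5, 57.6]
eef_rot: [0.813, -0.582, -0.0, 0.0]
ft_force: [0.6, -0.8, -2.9]
finger_gap: 0.506
```

Emit:
arm_command(
  increments=[
    [[0,0,0.0005,0,0,0,-1],[0,0,0.0005,0,0,0,-1],[0,0,0,0,0,0,-1]],
  ],
)

```text
time_s: 12.1
ee_pos: [559.1, -200.6, 56.7]
eef_rot: [0.813, -0.582, 0.0, 0.0]
ft_force: [1.1, 0.2, -2.3]
finger_gap: 0.506
```

Not in contact yet (still carrying the ~2.5 N weight); continuing in 0.5 mm steps.

Emit:
arm_command(
  increments=[
    [[0,0,0.0005,0,0,0,-1],[0,0,0.0005,0,0,0,-1],[0,0,0,0,0,0,-1]],
  ],
)

```text
time_s: 12.35
ee_pos: [559.2, -200.6, 56.5]
eef_rot: [0.813, -0.582, 0.0, -0.0]
ft_force: [-4.8, 3.8, 11.0]
finger_gap: 0.507
```

Emit:
arm_command(
  increments=[
    [[0,0,0.0005,0,0,0,-1],[0,0,0,0,0,0,-1]],
  ],
)

```text
time_s: 12.52
ee_pos: [559.3, -200.6, 56.4]
eef_rot: [0.813, -0.582, 0.0, -0.001]
ft_force: [-8.3, 4.2, 20.7]
finger_gap: 0.506
```

Contact at TCP z 56.5. I'll ease off and open.

Emit:
arm_command(
  increments=[
    [[0,0,-0.0007,0,0,0,-1],[0,0,0,0,0,0,-1]],
  ],
)

```text
time_s: 12.68
ee_pos: [559.3, -200.6, 56.5]
eef_rot: [0.813, -0.582, 0.0, -0.0]
ft_force: [-2.8, 2.1, 10.0]
finger_gap: 0.504
```

Emit:
arm_command(
  increments=[
    [[0,0,0,0,0,0,0.2],[0,0,0,0,0,0,0.4],[0,0,0,0,0,0,0.6],[0,0,0,0,0,0,0.8],[0,0,0,0,0,0,0.8],[0,0,0,0,0,0,0.8],[0,0,0,0,0,0,0.8],[0,0,0,0,0,0,0.8]],
  ],
)

```text
time_s: 13.35
ee_pos: [559.1, -200.6, 56.0]
eef_rot: [0.813, -0.582, 0.0, 0.0]
ft_force: [-0.3, 0.3, 0.4]
finger_gap: 0.9
```

```bash
python3 st.py
```

```text
time_s 13.35
joint_pos [-0.288  0.69   0.798  1.827 -0.624  0.895 -0.439]
ee_pos [ 559.072 -200.636   55.976]
eef_rot [ 0.813 -0.582  0.     0.   ]
ft_force [-0.293  0.251  0.363]
ft_torque [-0.021  0.216 -0.031]
finger_gap 0.8995734471194773
toolx [ 0.322 -0.947  0.   ] tooly [-0.947 -0.322  0.   ]
```

Released, no force. Retreating up and then aside for a view.

Emit:
arm_command(
  increments=[
    [[0,0,-0.01,0,0,0,0.8],[0,0,-0.015,0,0,0,0.8],[0,0,-0.02,0,0,0,0.8],[0,0,-0.03,0,0,0,0.8],[0,0,-0.03,0,0,0,0.8],[0,0,-0.03,0,0,0,0.8],[0,0,-0.03,0,0,0,0.8],[0,0,-0.03,0,0,0,0.8]],
  ],
)

```text
time_s: 14.02
ee_pos: [558.6, -200.9, 254.1]
eef_rot: [0.813, -0.583, 0.0, -0.0]
ft_force: [0.1, 0.7, 0.4]
finger_gap: 0.903
```

Emit:
arm_command(
  increments=[
    [[-0.025,0,0,0,0,0,0.8],[-0.025,0,0,0,0,0,0.8],[-0.025,0,0,0,0,0,0.8],[-0.025,0,0,0,0,0,0.8],[-0.025,0,0,0,0,0,0.8],[-0.025,0,0,0,0,0,0.8],[-0.025,0,0,0,0,0,0.8],[-0.025,0,0,0,0,0,0.8]],
  ],
)

```text
time_s: 14.68
ee_pos: [494.1, -10.7, 252.1]
eef_rot: [0.813, -0.583, 0.0, -0.001]
ft_force: [0.7, -1.2, 0.0]
finger_gap: 0.898
```

```bash
python3 st.py; python3 -c "
from workcell import grab_frame
from h import *
o=[]
for n in('side','top'):
    p,d=grab_frame(n); cv2.imwrite(f'pics/{n}9.png',p)
    W=cloud(n,d); near=np.hypot(W[...,0]-559,W[...,1]+201)<60
    for lo,hi in((74,88),(43,53)):
        m=near&(W[...,2]>lo)&(W[...,2]<hi)
        if m.sum()>5: print(n,lo,m.sum(),cv2.minEnclosingCircle(W[m][:,:2].astype(np.float32)),np.median(W[m][:,2]))
    hh=np.nan_to_num(W[...,2]); m=((hh>30)&(hh<130)&(W[...,0]>250)&(W[...,0]<900)&(abs(W[...,1])<480)).astype(np.uint8)
    k,l,st,ce=cv2.connectedComponentsWithStats(m)
    for i in range(1,k):
        if st[i,4]>60: print(' obj',ce[i].round(),st[i,4],np.median(W[l==i],0).round())
    g={'top':(371,203),'side':(361,256)}[n]
    o.append(cv2.resize(p[g[1]-50:g[1]+50,g[0]-50:g[0]+50],(400,400),interpolation=2))
cv2.imwrite('pics/c9.png',np.hstack(o))"
```

```text
time_s 14.6833
joint_pos [-0.968  0.226  1.074  1.9   -0.219  1.141 -1.056]
ee_pos [494.118 -10.66  252.05 ]
eef_rot [ 0.813 -0.583  0.    -0.001]
ft_force [ 0.72  -1.195  0.026]
ft_torque [-0.046  0.179  0.024]
finger_gap 0.8984263006600626
toolx [ 0.321 -0.947 -0.001] tooly [-0.947 -0.321 -0.001]
side 74 191 ((556.8894653320312, -201.09695434570312), 25.23298454284668) 81.41157259568276
side 43 180 ((555.9957885742188, -200.48074340820312), 36.19584274291992) 47.86044287648457
 obj [237. 158.] 153 [517. 425.  40.]
 obj [271. 178.] 1426 [516. 196.  69.]
 obj [364. 199.] 374 [699. -64.  56.]
 obj [280. 236.] 451 [401. -20.  58.]
 obj [360. 247.] 517 [ 545. -212.   57.]
 obj [405. 311.] 1100 [ 472. -444.  101.]
top 74 154 ((558.1776733398438, -199.33224487304688), 24.34461212158203) 83.15382905063825
top 43 129 ((557.8330078125, -199.0431365966797), 35.05967712402344) 49.358706226812906
 obj [326. 157.] 347 [707. -52.  60.]
 obj [241. 207.] 1634 [539. 222. 101.]
 obj [371. 202.] 360 [ 556. -196.   63.]
 obj [180. 216.] 200 [520. 438.  42.]
 obj [444. 223.] 518 [ 486. -429.  105.]
```

View pics/c9.png

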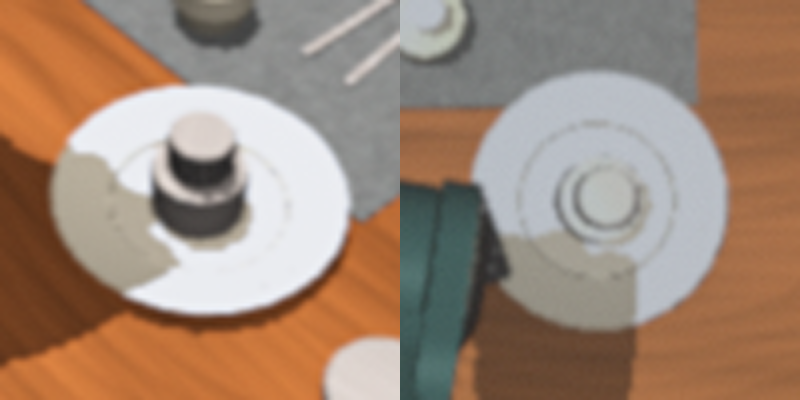

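View pics/side9.png

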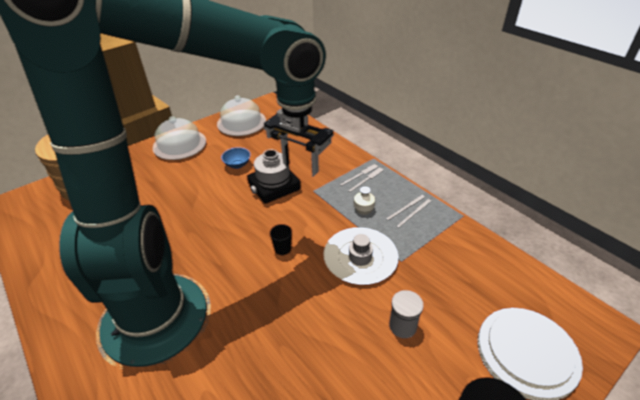

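The cap stands upright in the plate's ring (side view 361,247; ring-centred in both crops). The bystanders have not moved and the arm is clear, so I'm handing in.

```bash
python3 -c "
from workcell import ticket
print(ticket.sign_off())"
```

```text
the job is handed in; nothing more can be done
None
```

I unscrewed the cap clockwise, lifted it straight off the neck and stood it on the white plate. Then I let go and handed the job in at about 15 s on the robot's clock; sign-off gives no verdict.

- **Unscrewing:** it took one continuous turn of about 4.0 rad in a single grip rather than several re-grips. The hand rose 7.7 mm over the first 2.2 rad, which matches the thread pitch, so the grip did not slip. Side force peaked at about 8 N, and I reduced it by small shifts of the hand.
- **Set-down:** the cap touched the plate with the TCP at z ≈ 56.5 mm. I pressed slightly further than needed, up to about 21 N, then eased off to 10 N before opening.
- **Cap position:** the cap is upright, with its axis about 2 mm from the plate centre in the top view and about 4 mm in the side view, using the plate centre measured at the start. The limit is 25 mm. The cap's top is at z ≈ 82 mm, as expected for a cap standing on the plate floor.
- **Bystanders:** the vase, bowl and canister are within about 3 mm of where they started. The beaker is unchanged in the side view; the arm hid it in the last top view, so I could not check it there.
- **Disagreement:** the two cameras differed by 2–4 mm throughout, around the stated calibration error.

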